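Find the stiff key of the hall switch box and cap it

TASK

This three-key light switch box is being checked before it goes back on the hallway wall: two of its yellow keys are light and one, which cannot be told by eye, is much too stiff. With closed fingertips press the two light keys until they click and stay locked down, leave the stiff key up, and put the red marker cap, hollow side down, over the stiff key so that it sits level on it; let go of it. Go by feel: never push on the box or its keys with more than 15 N, and leave the mug, the polish tin and the glasses case where they are.

Things in the scene. Friction and masses are not known exactly. Their poses are not given: they have to be found in the camera images.
- switch_box: White box with a grey top plate, fixed to the table, 100 (x) x 225 (y) x 50 mm (z), three yellow keys in a row along its y axis. Origin: centre of its underside, on the table; z up. Its plate is 50 mm above the table. Key 1 is at y = +65 mm, key 2 at y = 0, key 3 at y = -65 mm, all at x = 0 of the box. Which key is stiff changes from start to start.
- key1_top (a point): Yellow round key, 26 mm across, first (box y = +65 mm) of the three. Site at the centre of its top face, 62 mm above the table when up; moves down with the key. Its axis is vertical.
- key2_top (a point): Yellow round key, 26 mm across, second (box y = 0) of the three. Site at the centre of its top face, 62 mm above the table when up; moves down with the key. Its axis is vertical.
- key3_top (a point): Yellow round key, 26 mm across, third (box y = -65 mm) of the three. Site at the centre of its top face, 62 mm above the table when up; moves down with the key. Its axis is vertical.
- key1 (a joint): Travel of key 1 in m, downwards: 0 = up (top face 12 mm above the plate; at rest it may sink 0.5 mm), clicks through at 5 mm, then drops by itself to a hard stop at 8 mm (top face 4 mm above the plate) and stays locked down. Let go before the click, it springs back up.
- key2 (a joint): Travel of key 2, as for key 1. A light key, whichever it is, resists with 1 to 3 N in the first half millimetre and at most 5 to 6.5 N, at about 2 mm; then the force falls to nothing at 5 mm, where it clicks and drops away from the finger to 8 mm.
- key3 (a joint): Travel of key 3, as for key 1. The stiff key, whichever it is, has the same curve about four times as strong: about 10 N in the first 0.8 mm, 15 N by about 1.2 mm, 25 N at 2 mm. It must not be forced down.
- marker_cap: Loose red round plastic cap, 40 mm across, 30 mm high, about 40 g, standing hollow side down on the table. Its underside has a recess 32 mm across and 6 mm deep, which fits loosely over a 26 mm key; seated on a raised key its rim is 6 mm below the key's top face (6 mm above the plate). Origin: centre of its underside; z up along its axis.
- mug: Loose white mug, 78 mm across and 90 mm high, handle on its +y side; origin under its centre. A bystander.
- polish_tin: Loose black shoe polish tin with a brass disc on top, 72 mm across, 26 mm high; origin under its centre. A bystander.
- glasses_case: Loose black glasses case, 62 (x) x 160 (y) x 42 mm; origin under its centre. A bystander.
Mind the look-alikes: they are no part of the job. What is meant by the marker_cap is not green, grey or white, and is the smaller of those in its own colour.

How it is judged:
By the outcome, as a careful person would: the job done as asked, in the order asked, and still so for the second after the job is handed in, with the robot touching nothing.
It also fails if it takes over 64 s, if anything falls off the work surface, if the arm or the gripper's body presses on something with over 40 N, if the wrist force passes 120 N, or if a joint passes its speed limit or range.

ROBOT

A 6-joint arm with a two-finger parallel gripper is mounted at the origin on the work surface. World frame = base frame: x ahead of the robot, y to its left, z up, the work surface at z = 0. Lengths are in m, angles in rad, forces in N, time in s.
With the tool pointing down it reaches from about 0.425 to 1.125 m from the base axis. Payload 14.9 kg.
Tool frame: the origin (TCP) lies on the centre line of the jaws, within the pads' length; the fingertips stand 22 mm ahead of it and the grasp point (between the pads) lies 3 mm ahead of it; z points along the fingers, y is the line along which they close (so a half turn about z gives the same grasp; the last joint's range is limited). The gripper opens to 91 mm and grips with 3 to 60 N. Pads are 32 mm wide; open, the fingers measure 118 mm over their backs; the gripper's body (76 mm by 178 mm) begins 60 mm behind the grasp point.
Start: joints at [-1.303, 0.379, 1.734, -0, 1.028, -0.033], TCP at [0.207, -0.669, 0.236] pointing down, gripper open.
Joint ranges: [-2.77, 2.77], [-0.74, 2.19], [0, 2.66], [-1.06, 4.2], [0.31, 2.87], [-3.08, 3.08]. Speed limits (rad/s): [1.89, 1.89, 2.39, 3.14, 3.14, 3.14].

INTERFACE

Orientations are given as a rotation vector (axis times angle).
In Python, from station import robot, optics, close_job, spotter gives the robot as it stands.
- The arm moves only by the shell command python3 -m creep 'ROWS' [OPENING] [FORCE]. ROWS is rows parted by semicolons, their numbers by spaces, 1 to 10 of them, each of 6 numbers: dx, dy, dz in m, then a rotation vector rx, ry, rz in rad; each row is the pose to reach, as a shift and turn from the pose commanded when the command began, along the tool's axes at that moment; what a row does not reach only later rows make up. A row lasts 1/12 s, in which the tool goes at most 0.0417 m and 0.125 rad, less where a joint would pass 70% of its speed; a pose out of reach is approached as far as the arm can. OPENING is the finger opening in m, set as the command begins (- or left out keeps the last). The fingers move at their own pace and stop on an object; FORCE is the grip in N (left out, the last holds). Time passes only in rows, so rows that do not move let the fingers close. It prints the time, the measured TCP pose, the force, the opening and the grip force at its end.
- robot.state(): the state, without advancing time (a new reading comes with each control period).
- optics.read_camera(name): name is "scene" or "top" or "wrist"; returns the picture (480x640x3 uint8, blue, green, red); there is no depth.
- optics.camera_info(name): a dict with "vertical_fov" (degrees; the focal length in pixels is half the picture's height over the tangent of half this angle, whatever the lens; pixels are square), "cx", "cy" (the principal point, pixels), "xyz" and "attitude" of the camera in the world. Camera axes: x right, y down, z forward; pixel columns grow to the right and rows downward; lengths in m; the calibration is good to about 2 mm. The wrist camera is an equidistant fisheye: a pixel r from the principal point sees the ray r / f radians off the axis. A picture is of the moment at which its call begins: read the wrist's pose just before it. camera_info takes no time and is no camera call; for the wrist camera it gives the pose at the moment of the call.
- close_job(): hands the job in; it is judged then, once.
Trained networks look in the newest picture that a camera, given by its name, has taken for a name from the list of things; names that differ only in an ending like _2 or _b are one class to them, and where a whole thing is asked for, a point or a joint stands for the part that bears it (a point fixed in the world has none). Each returns a list of dicts, best first, with "score" (0 to 1); they miss things now and then, are a little off and sometimes report something else, mostly with a low value. They report only what shows in the picture. A call takes as long as a camera call. They do not tell look-alikes from the thing itself.
- spotter.recognise(camera, thing): "centre" ([x, y, z] in m, in world coordinates, good to about 4 mm: the middle of the surface that is visible of it).
- spotter.outline_of(camera, thing): "mask" (480x640 bool, what is visible of it).
The state is a dict: "time_s": time; "joints": joint angles; "qd": joint speeds; "joint_efforts": joint torques, N m; "position": TCP position; "tool_rot": TCP orientation; "contact_force": force on the tool from outside, world axes, zero at the start; "wrist_torque": the same for the moment, N m; "grip_width": finger opening in m; "grip_force": force on a finger pad.
Only numpy, scipy, OpenCV 4.12 (cv2) and the standard library are available. Lean on these libraries where they do the work, as an engineer would, in place of code of your own. Each camera call takes 0.05 s, during which the arm holds its last target. There are 200 camera calls.

## Working session

There is one attempt and no reset: what is moved stays moved. The work goes in short steps, Python scripts to look and compute and a shell command to move; the robot and the scene stay as the last step left them, time stands still between calls to the robot, and variables do not carry over. Pictures are saved under pics/ and viewed, at most 10 in all, crops included, and the job is handed in when it is done.

```bash
mkdir -p pics
cat > h.py <<'E'
import numpy as np, cv2
from scipy.spatial.transform import Rotation as R
from station import robot, optics, close_job, spotter
def st():
    s=robot.state(); print('t',round(s['time_s'],2),'p',np.round(s['position'],4),'rot',np.round(s['tool_rot'],4),'F',np.round(s['contact_force'],1),'w',round(s['grip_width'],4),'g',round(s['grip_force'],1)); return s
E
python3 - <<'E'
from h import *
s=st(); print(R.from_rotvec(s['tool_rot']).as_matrix().round(3))
for c in ['scene','top']:
    im=optics.read_camera(c); cv2.imwrite(f'pics/{c}0.png',im); print(c,optics.camera_info(c))
    for n in ['switch_box','key1_top','marker_cap','mug','polish_tin','glasses_case']:
        for d in spotter.recognise(c,n)[:5]: print(n,round(d['score'],2),np.round(d['centre'],3))
E
```

```text
t 0.0 p [ 0.2073 -0.6682  0.2353] rot [-3.1051e+00 -4.7060e-01  2.0000e-04] F [ 0.1  0.3 -0.3] w 0.0911 g 0.0
[[ 0.955  0.296 -0.   ]
 [ 0.296 -0.955  0.001]
 [ 0.    -0.001 -1.   ]]
scene {'vertical_fov': 43.21333040465713, 'cx': 318.4988354031893, 'cy': 242.02332761936134, 'xyz': array([0.98416659, 0.85581   , 1.08533528]), 'attitude': array([-0.70967578, -2.74096417,  0.96013387])}
switch_box 0.87 [ 0.562 -0.091  0.052]
marker_cap 0.91 [0.463 0.288 0.036]
marker_cap 0.91 [0.538 0.111 0.04 ]
marker_cap 0.85 [0.58  0.2   0.029]
marker_cap 0.79 [0.493 0.206 0.028]
marker_cap 0.69 [ 0.554 -0.111  0.061]
mug 0.96 [0.642 0.438 0.048]
mug 0.6 [ 0.797 -0.147  0.042]
mug 0.38 [ 0.563 -0.089  0.049]
polish_tin 0.83 [0.385 0.056 0.024]
glasses_case 0.62 [ 0.799 -0.147  0.042]
top {'vertical_fov': 44.83178600958446, 'cx': 315.930232567022, 'cy': 240.00630970415298, 'xyz': array([0.52510963, 0.13904897, 1.0646091 ]), 'attitude': array([-2.19928608,  2.18291764, -0.04652342])}
switch_box 0.78 [ 0.548 -0.107  0.046]
key1_top 0.67 [ 0.547 -0.05   0.054]
marker_cap 0.94 [0.49  0.199 0.031]
marker_cap 0.73 [0.462 0.283 0.042]
marker_cap 0.67 [0.55  0.268 0.033]
marker_cap 0.67 [0.576 0.193 0.033]
marker_cap 0.62 [0.528 0.101 0.045]
mug 0.9 [0.645 0.452 0.04 ]
polish_tin 0.75 [0.378 0.048 0.027]
glasses_case 0.64 [ 0.788 -0.165  0.043]
```

View pics/top0.png

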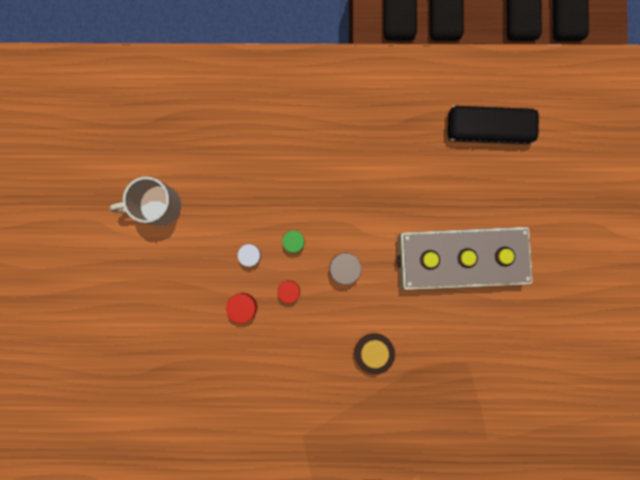

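View pics/scene0.png

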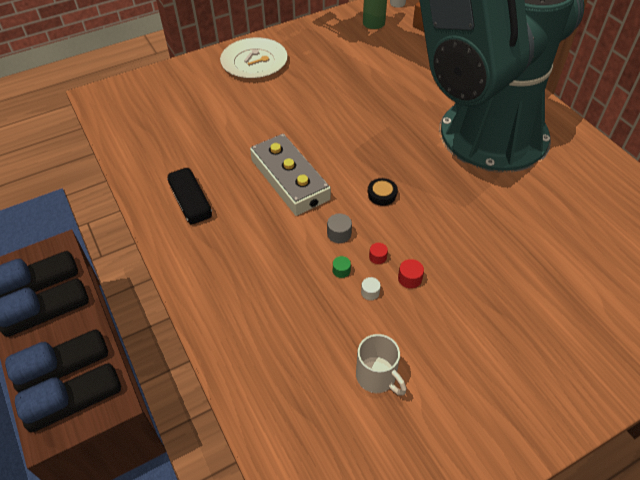

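Top view: small red cap at (289,292), a larger red one at (241,308), and green (293,241), white (249,255) and grey (345,268) discs. The marker is the smaller red one at (289,292). The keys are at (431,259), (468,258) and (506,256), and key 1 is the leftmost because +y points left.

```bash
cat >> h.py <<'E'
def back(info,uv,z):
    f=240/np.tan(np.radians(info['vertical_fov'])/2)
    d=R.from_rotvec(info['attitude']).apply([(uv[0]-info['cx'])/f,(uv[1]-info['cy'])/f,1.]); c=info['xyz']
    return c+d*(z-c[2])/d[2]
def blobs(im,lo,hi,amin=25):
    m=cv2.inRange(cv2.cvtColor(im,cv2.COLOR_BGR2HSV),lo,hi)
    n,l,s,c=cv2.connectedComponentsWithStats(m)
    return [(c[i],s[i]) for i in range(1,n) if s[i][4]>=amin]
E
python3 - <<'E'
from h import *
T=cv2.imread('pics/top0.png');S=cv2.imread('pics/scene0.png')
for c,im in (('top',T),('scene',S)):
    i=optics.camera_info(c)
    for nm,lo,hi,z in (('key',(25,150,90),(35,255,255),.062),('redtop',(174,180,60),(180,255,255),.03),('redtop0',(0,215,60),(3,255,255),.03),('brass',(15,120,90),(24,255,255),.026)):
        for p,s in blobs(im,lo,hi):
            print(c,nm,p.round(1),s,back(i,p,z).round(4))
a=cv2.resize(T[220:340,210:370],(640,480),interpolation=cv2.INTER_CUBIC); cv2.imwrite('pics/crop.png',a)
print(cv2.cvtColor(T,cv2.COLOR_BGR2HSV)[292,278:302].tolist())
E
```

```text
top key [506.2 255.9] [499 248  15  17 194] [ 0.5516 -0.179   0.062 ]
top key [468.3 257.6] [461 250  16  16 200] [ 0.5482 -0.1141  0.062 ]
top key [430.6 259.4] [423 252  16  16 204] [ 0.5446 -0.0494  0.062 ]
top brass [374.7 353.7] [361 339  29  30 679] [0.3779 0.043  0.026 ]
scene key [274.9 146.3] [271 143   9   7  48] [ 0.5536 -0.1791  0.062 ]
scene key [288.4 162. ] [284 159  10   7  54] [ 0.5498 -0.1133  0.062 ]
scene key [301.9 178.4] [297 175  11   8  59] [ 0.547  -0.0487  0.062 ]
scene brass [259.5  59.7] [248  56  21   9  57] [ 0.4135 -0.5714  0.026 ]
scene brass [275.9 149.9] [271 145  10   8  33] [ 0.5423 -0.2021  0.026 ]
scene brass [288.6 166.3] [284 163  10   6  31] [ 0.5409 -0.1338  0.026 ]
scene brass [302.3 182.6] [297 179  11   7  34] [ 0.5374 -0.0674  0.026 ]
scene brass [382.3 187.9] [373 181  20  15 253] [0.3786 0.0427 0.026 ]
[[4, 199, 190], [2, 202, 197], [2, 200, 200], [2, 200, 200], [2, 201, 199], [2, 201, 198], [2, 200, 200], [2, 200, 200], [2, 199, 200], [3, 201, 199], [3, 200, 199], [2, 201, 199], [3, 201, 199], [2, 199, 200], [3, 200, 199], [3, 201, 199], [3, 200, 199], [2, 199, 199], [2, 200, 200], [2, 201, 200], [2, 203, 190], [5, 199, 165], [10, 183, 159], [12, 177, 174]]
```

View pics/crop.png

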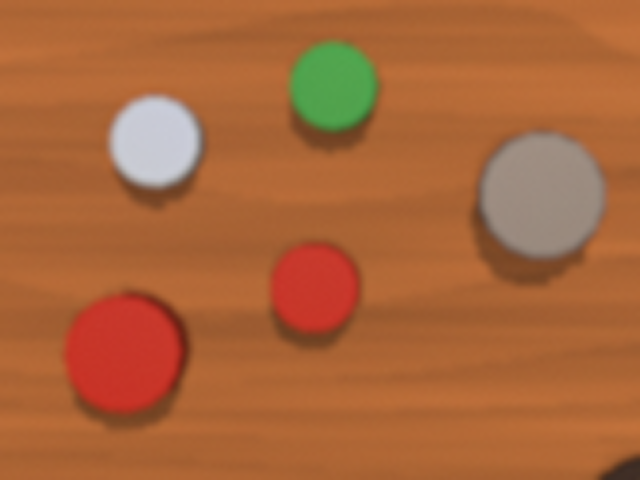

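The crop shows the small red cap at (315,288), clearly smaller than the other red one at (125,352). I'll locate it and work out the move to key 3.

```bash
cat >> h.py <<'E'
def to(p):
    s=st(); M=R.from_rotvec(s['tool_rot']).as_matrix(); print('tool shift',(M.T@(np.array(p)-s['position'])).round(4),'yaw x',np.degrees(np.arctan2(M[1,0],M[0,0])).round(2))
E
python3 - <<'E'
from h import *
for c in ('top','scene'):
    im=cv2.imread(f'pics/{c}0.png'); i=optics.camera_info(c)
    for p,s in blobs(im,(0,190,170 if c=='top' else 130),(6,255,255),80): print(c,p.round(1),s,back(i,p,.03).round(4))
to((.5525,-.179,.105))
E
```

```text
top [288.  291.3] [278 281  21  21 360] [0.4868 0.1973 0.03  ]
top [240.  307.9] [226 294  29  29 639] [0.4567 0.2821 0.03  ]
scene [378.3 249.6] [370 243  18  14 199] [0.4888 0.1986 0.03  ]
scene [411.3 268.9] [400 260  24  19 373] [0.4552 0.2774 0.03  ]
t 0.7 p [ 0.2074 -0.6686  0.2359] rot [-3.1061 -0.4706  0.    ] F [0.1 0.6 1.3] w 0.0912 g 0.0
tool shift [ 0.4747 -0.3654  0.1309] yaw x 17.23
```

```bash
r='0'; python3 -m creep '0.04 -0.03 0 0 0 0.03;0.07 -0.055 0 0 0 0.06;0.1 -0.08 0.01 0 0 0.1;0.13 -0.1 0.02 0 0 0.15;0.16 -0.125 0.03 0 0 0.2;0.19 -0.15 0.04 0 0 0.246;0.22 -0.17 0.05 0 0 0.246;0.25 -0.195 0.06 0 0 0.246;0.28 -0.22 0.07 0 0 0.246;0.31 -0.24 0.08 0 0 0.246' 0 10; python3 -c "
from h import *
to((.5525,-.179,.105))"
```

```text
time_s: 1.53
position: [0.4329, -0.3455, 0.1557]
tool_rot: [3.14, 0.086, 0.0]
contact_force: [-0.2, -0.2, -0.5]
grip_width: 0.0272
grip_force: 0.0
t 1.53 p [ 0.4329 -0.3455  0.1557] rot [3.1404e+00 8.6000e-02 1.0000e-04] F [-0.2 -0.2 -0.5] w 0.0272 g 0.0
tool shift [ 0.1285 -0.1597  0.0507] yaw x 3.14
```

```bash
python3 -m creep '0.025 -0.03 0.01 0 0 0;0.05 -0.06 0.02 0 0 0;0.075 -0.09 0.03 0 0 0;0.1 -0.12 0.04 0 0 0;0.122 -0.15 0.045 0 0 0;0.122 -0.15 0.045 0 0 0;0.122 -0.15 0.045 0 0 0;0.122 -0.15 0.045 0 0 0' 0 10; python3 -c "
from h import *
to((.5525,-.179,.092))"
```

```text
time_s: 2.2
position: [0.5459, -0.1911, 0.111]
tool_rot: [3.14, 0.087, -0.0]
contact_force: [-1.0, -0.2, 0.6]
grip_width: 0.0003
grip_force: 0.0
t 2.2 p [ 0.5459 -0.1911  0.111 ] rot [ 3.1403e+00  8.7100e-02 -2.0000e-04] F [-1.  -0.2  0.6] w 0.0003 g 0.0
tool shift [ 0.0073 -0.0118  0.019 ] yaw x 3.18
```

```bash
python3 -m creep '0.0073 -0.0118 0.01 0 0 0;0.0073 -0.0118 0.02 0 0 0;0.0073 -0.0118 0.022 0 0 0;0.0073 -0.0118 0.022 0 0 0;0.0073 -0.0118 0.022 0 0 0'; python3 -m creep '0 0 0.001 0 0 0;0 0 0.001 0 0 0';  python3 -m creep '0 0 0.001 0 0 0;0 0 0.001 0 0 0'
```

```text
time_s: 2.62
position: [0.5523, -0.1793, 0.0887]
tool_rot: [-3.14, -0.085, 0.001]
contact_force: [-0.3, 0.3, -0.8]
grip_width: 0.0004
grip_force: 0.0
time_s: 2.78
position: [0.5526, -0.1792, 0.0881]
tool_rot: [3.14, 0.085, 0.0]
contact_force: [-0.3, -0.2, -0.4]
grip_width: 0.0007
grip_force: 0.0
time_s: 2.95
position: [0.5527, -0.179, 0.087]
tool_rot: [3.14, 0.086, 0.0]
contact_force: [-0.1, -0.5, 0.3]
grip_width: 0.0007
grip_force: 0.0
```

```bash
cat > ok.py <<'E'
# exit 1 when the upward push on the tool exceeds the limit
import sys; from station import robot
s=robot.state(); f=s['contact_force'][2]; print(round(s['position'][2]-.022,4),round(f,1)); sys.exit(f>float(sys.argv[1]))
E
D='python3 -m creep'
c(){ python3 ok.py 7; }
python3 -m creep '0 0 0.0004 0 0 0;0 0 0.0004 0 0 0' >/dev/null; c && python3 -m creep '0 0 0.0004 0 0 0;0 0 0.0004 0 0 0' >/dev/null; c && python3 -m creep '0 0 0.0004 0 0 0;0 0 0.0004 0 0 0' >/dev/null; c && python3 -m creep '0 0 0.0004 0 0 0;0 0 0.0004 0 0 0' >/dev/null; c && python3 -m creep '0 0 0.0004 0 0 0;0 0 0.0004 0 0 0' >/dev/null; c && python3 -m creep '0 0 0.0004 0 0 0;0 0 0.0004 0 0 0' >/dev/null; c && python3 -m creep '0 0 0.0004 0 0 0;0 0 0.0004 0 0 0' >/dev/null; c
```

```text
0.0645 -0.3
0.0645 -0.3
0.0645 -0.3
0.0645 -0.3
0.0645 -0.3
0.0645 -0.3
0.0645 -0.3False
False
False
False
False
False
False
```

```bash
sed -i 's/sys.exit(\(.*\))$/sys.exit(int(\1))/' ok.py
c(){ python3 ok.py 7; }
c && python3 -m creep '0 0 0.0004 0 0 0;0 0 0.0004 0 0 0' >/dev/null; c && python3 -m creep '0 0 0.0004 0 0 0;0 0 0.0004 0 0 0' >/dev/null; c && python3 -m creep '0 0 0.0004 0 0 0;0 0 0.0004 0 0 0' >/dev/null; c && python3 -m creep '0 0 0.0004 0 0 0;0 0 0.0004 0 0 0' >/dev/null; c && python3 -m creep '0 0 0.0004 0 0 0;0 0 0.0004 0 0 0' >/dev/null; c && python3 -m creep '0 0 0.0004 0 0 0;0 0 0.0004 0 0 0' >/dev/null; c && python3 -m creep '0 0 0.0004 0 0 0;0 0 0.0004 0 0 0' >/dev/null; c;  c && python3 -m creep '0 0 0.0004 0 0 0;0 0 0.0004 0 0 0' >/dev/null; c
```

```text
0.0645 -0.3
0.0641 -0.2
0.0637 -0.2
0.0633 -0.7
0.0629 0.2
0.0625 0.3
0.0621 -0.2
0.0618 3.4
0.0618 3.4
0.0616 7.4
```

7.4 N at only about 0.4 mm of travel, so key 3 is the stiff one. I'll lift and go on to key 2.

```bash
c(){ python3 ok.py 7.8; }
python3 -m creep '0 0 -0.012 0 0 0;0 -0.03 -0.012 0 0 0;0 -0.065 -0.012 0 0 0;0 -0.065 -0.012 0 0 0;0 -0.065 -0.002 0 0 0;0 -0.065 -0.0015 0 0 0;0 -0.065 -0.0015 0 0 0'
c && python3 -m creep '0 0 0.0005 0 0 0;0 0 0.0005 0 0 0' >/dev/null; c && python3 -m creep '0 0 0.0005 0 0 0;0 0 0.0005 0 0 0' >/dev/null; c && python3 -m creep '0 0 0.0005 0 0 0;0 0 0.0005 0 0 0' >/dev/null; c && python3 -m creep '0 0 0.0005 0 0 0;0 0 0.0005 0 0 0' >/dev/null; c && python3 -m creep '0 0 0.0005 0 0 0;0 0 0.0005 0 0 0' >/dev/null; c && python3 -m creep '0 0 0.0005 0 0 0;0 0 0.0005 0 0 0' >/dev/null; c && python3 -m creep '0 0 0.0005 0 0 0;0 0 0.0005 0 0 0' >/dev/null; c
```

```text
time_s: 5.03
position: [0.5488, -0.1145, 0.0843]
tool_rot: [-3.14, -0.085, 0.001]
contact_force: [-0.5, 0.1, -0.8]
grip_width: 0.0003
grip_force: 0.0
0.0623 -0.8
0.0623 -0.1
0.0619 -0.0
0.0615 1.9
0.061 3.2
0.0605 5.2
0.06 6.5
0.0595 5.1
```

```bash
c(){ python3 ok.py 7.8; }
python3 -m creep '0 0 0.0007 0 0 0;0 0 0.0014 0 0 0;0 0 0.0014 0 0 0' >/dev/null; c && python3 -m creep '0 0 0.0007 0 0 0;0 0 0.0014 0 0 0;0 0 0.0014 0 0 0' >/dev/null; c && python3 -m creep '0 0 0.0007 0 0 0;0 0 0.0007 0 0 0;0 0 0.0007 0 0 0' >/dev/null; c
python3 -m creep '0 0 -0.017 0 0 0;0 -0.035 -0.017 0 0 0;0 -0.065 -0.017 0 0 0;0 -0.065 -0.017 0 0 0;0 -0.065 -0.0085 0 0 0;0 -0.065 -0.007 0 0 0;0 -0.065 -0.007 0 0 0'
c && python3 -m creep '0 0 0.0005 0 0 0;0 0 0.0005 0 0 0' >/dev/null; c && python3 -m creep '0 0 0.0005 0 0 0;0 0 0.0005 0 0 0' >/dev/null; c && python3 -m creep '0 0 0.0005 0 0 0;0 0 0.0005 0 0 0' >/dev/null; c && python3 -m creep '0 0 0.0005 0 0 0;0 0 0.0005 0 0 0' >/dev/null; c && python3 -m creep '0 0 0.0005 0 0 0;0 0 0.0005 0 0 0' >/dev/null; c && python3 -m creep '0 0 0.0005 0 0 0;0 0 0.0005 0 0 0' >/dev/null; c
```

```text
0.0579 2.1
0.0562 -0.2
0.0557 0.6
time_s: 7.53
position: [0.5451, -0.0496, 0.084]
tool_rot: [-3.14, -0.085, 0.002]
contact_force: [0.5, -0.2, -0.0]
grip_width: 0.0005
grip_force: 0.0
0.062 -0.0
0.0621 0.8
0.0618 -0.6
0.0614 3.1
0.061 4.2
0.0604 4.3
0.06 4.8
```

```bash
c(){ python3 ok.py 7.8; }
c && python3 -m creep '0 0 0.0007 0 0 0;0 0 0.0007 0 0 0' >/dev/null; c && python3 -m creep '0 0 0.0007 0 0 0;0 0 0.0014 0 0 0;0 0 0.0014 0 0 0' >/dev/null; c && python3 -m creep '0 0 0.0007 0 0 0;0 0 0.0014 0 0 0;0 0 0.0014 0 0 0' >/dev/null; c && python3 -m creep '0 0 0.0007 0 0 0;0 0 0.0007 0 0 0;0 0 0.0007 0 0 0' >/dev/null; c
python3 -m creep '0 0 -0.04 0 0 0;0 0 -0.08 0 0 0;0 -0.04 -0.08 0 0 0;0 -0.08 -0.08 0 0 0;0 -0.08 -0.08 0 0 0;0 -0.08 -0.08 0 0 0' 0.065
python3 - <<'E'
from h import *
im=optics.read_camera('top'); cv2.imwrite('pics/top1.png',im); i=optics.camera_info('top')
for p,s in blobs(im,(25,150,90),(35,255,255)): print(p.round(1),s,back(i,p,.062).round(4))
cv2.imwrite('pics/scene1.png',cv2.resize(optics.read_camera('scene')[110:230,230:390],(640,480)))
s=st(); wi=optics.camera_info('wrist'); print(wi); cv2.imwrite('pics/w1.png',optics.read_camera('wrist'))
to((.488,.198,.14))
E
```

```text
0.06 4.8
0.0592 3.6
0.0574 -0.5
0.056 -0.2
0.0556 -0.2
time_s: 9.95
position: [0.541, 0.0322, 0.1579]
tool_rot: [3.14, 0.09, 0.001]
contact_force: [0.2, 0.2, 0.1]
grip_width: 0.0379
grip_force: 0.0
[506.1 255.9] [499 248  15  17 199] [ 0.5516 -0.1788  0.062 ]
t 10.05 p [0.541  0.0306 0.1575] rot [ 3.1403e+00  8.6800e-02 -3.0000e-04] F [-0.8 -0.6 -0.5] w 0.0455 g 0.0
{'vertical_fov': 65.70646984690485, 'cx': 318.0268603719305, 'cy': 236.6130537830051, 'xyz': array([0.6084169 , 0.03606892, 0.30720558]), 'attitude': array([ 2.14569378, -2.03013234, -0.24949439])}
t 10.1 p [0.5411 0.0302 0.1575] rot [ 3.1403e+00  8.5400e-02 -5.0000e-04] F [ 0.2 -0.   0.6] w 0.0496 g 0.0
tool shift [-0.0439 -0.1705  0.0175] yaw x 3.12
```

View pics/w1.png

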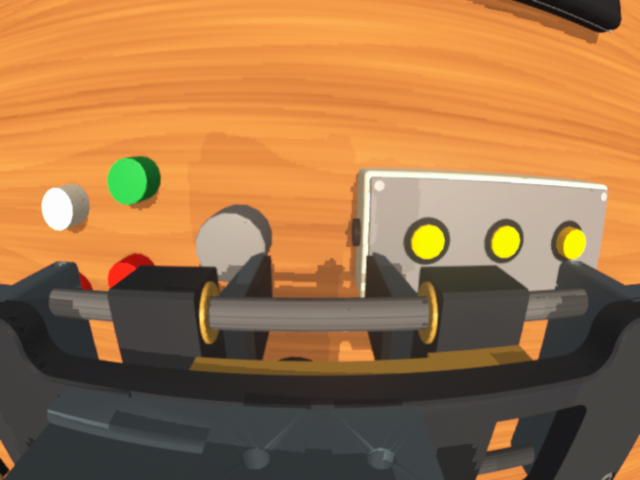

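View pics/scene1.png

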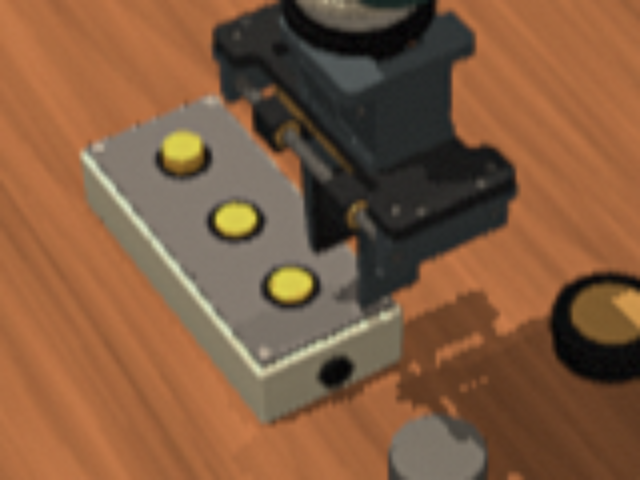

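Both views show keys 1 (428,242 in wrist) and 2 (505,242) down and key 3 (571,242) still standing. Next is the cap.

```bash
python3 -m creep '-0.01 -0.035 0 0 0 0;-0.02 -0.07 0 0 0 0;-0.03 -0.11 0 0 0 0;-0.04 -0.145 0 0 0 0;-0.0439 -0.1705 0.01 0 0 0;-0.0439 -0.1705 0.04 0 0 0;-0.0439 -0.1705 0.07 0 0 0;-0.0439 -0.1705 0.07 0 0 0;-0.0439 -0.1705 0.07 0 0 0;-0.0439 -0.1705 0.07 0 0 0' 0.065
python3 -c "
from h import *
to((.488,.198,.0275))"
```

```text
time_s: 10.93
position: [0.4887, 0.1981, 0.0886]
tool_rot: [-3.14, -0.084, -0.001]
contact_force: [0.7, 0.3, -0.2]
grip_width: 0.0649
grip_force: 0.0
t 10.93 p [0.4887 0.1981 0.0886] rot [-3.1404e+00 -8.4200e-02 -6.0000e-04] F [ 0.7  0.3 -0.2] w 0.0649 g 0.0
tool shift [-0.0008  0.0001  0.0611] yaw x 3.07
```

Descend, then grip gently.

```bash
python3 -m creep '0 0 0.03 0 0 0;0 0 0.05 0 0 0;0 0 0.06 0 0 0;0 0 0.06 0 0 0;0 0 0.06 0 0 0' 0.065
python3 -m creep '0 0 0 0 0 0;0 0 0 0 0 0;0 0 0 0 0 0;0 0 0 0 0 0;0 0 0 0 0 0;0 0 0 0 0 0;0 0 0 0 0 0;0 0 0 0 0 0' 0 10
```

```text
time_s: 11.35
position: [0.4886, 0.1986, 0.0287]
tool_rot: [-3.14, -0.085, -0.001]
contact_force: [-0.3, 0.1, -0.3]
grip_width: 0.0651
grip_force: 0.0
time_s: 12.02
position: [0.4883, 0.1988, 0.0282]
tool_rot: [-3.14, -0.086, -0.001]
contact_force: [-1.6, -0.4, 8.8]
grip_width: 0.0399
grip_force: 10.0
```

```bash
python3 -m creep '0 0 0 0 0 0;0 0 0 0 0 0;0 0 0 0 0 0'
python3 -m creep '0 0 -0.01 0 0 0;0 0 -0.03 0 0 0;0 0 -0.06 0 0 0;0 0 -0.1 0 0 0;0 0 -0.1 0 0 0;0 0 -0.1 0 0 0'
python3 - <<'E'
from h import *
for c in ('top','scene'):
    im=optics.read_camera(c); cv2.imwrite(f'pics/{c}2.png',im)
cv2.imwrite('pics/s2c.png',cv2.resize(im[180:300,300:460],(640,480)))
to((.5526,-.179,.13))
E
```

```text
time_s: 12.27
position: [0.4883, 0.1988, 0.0282]
tool_rot: [-3.14, -0.086, -0.001]
contact_force: [-1.7, -0.7, 9.9]
grip_width: 0.0396
grip_force: 10.0
time_s: 12.77
position: [0.4892, 0.1991, 0.1303]
tool_rot: [-3.139, -0.086, -0.007]
contact_force: [-0.3, 0.1, -0.2]
grip_width: 0.0396
grip_force: 10.0
t 12.87 p [0.4876 0.1985 0.1276] rot [ 3.1404e+00  8.6100e-02 -3.0000e-04] F [-0.3 -0.2 -0.6] w 0.0398 g 10.0
tool shift [ 0.0443  0.3805 -0.0024] yaw x 3.14
```

View pics/s2c.png

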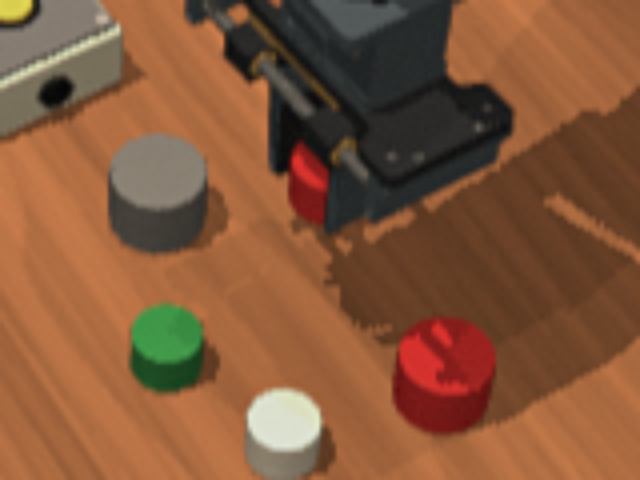

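The scene crop shows the cap at (312,185) held between the fingers, and the large red one still standing at (445,375). Now carry it to key 3.

```bash
python3 -m creep '0.003 0.025 0 0 0 0;0.007 0.06 0 0 0 0;0.012 0.1 0 0 0 0;0.016 0.14 0 0 0 0;0.021 0.18 0 0 0 0;0.026 0.22 0 0 0 0;0.03 0.26 0 0 0 0;0.035 0.3 0 0 0 0;0.04 0.34 0 0 0 0;0.0425 0.365 0 0 0 0'
python3 -m creep '0.0018 0.0155 0 0 0 0;0.0018 0.0155 0 0 0 0;0.0018 0.0155 0 0 0 0;0.0018 0.0155 0 0 0 0'
python3 - <<'E'
from h import *
im=optics.read_camera('scene'); cv2.imwrite('pics/s3c.png',cv2.resize(im[90:210,210:370],(640,480)))
to((.5526,-.179,.092))
E
```

```text
time_s: 13.7
position: [0.5499, -0.1666, 0.1263]
tool_rot: [-3.14, -0.084, 0.003]
contact_force: [0.8, 0.7, 0.4]
grip_width: 0.0399
grip_force: 10.0
time_s: 14.03
position: [0.5523, -0.1776, 0.1269]
tool_rot: [-3.14, -0.087, 0.002]
contact_force: [-0.1, 0.7, 0.2]
grip_width: 0.0398
grip_force: 10.0
t 14.08 p [ 0.5525 -0.1774  0.1271] rot [-3.1398e+00 -8.7700e-02  1.8000e-03] F [ 0.5 -0.3  0.3] w 0.0398 g 10.0
tool shift [0.0001 0.0016 0.0351] yaw x 3.2
```

View pics/s3c.png

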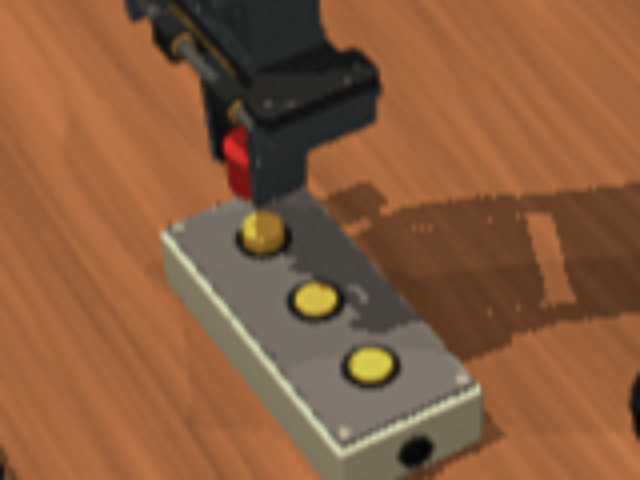

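The crop shows the cap at (243,163) held above key 3 (263,230), with keys 2 and 1 down. I'll descend and then feel my way on.

```bash
c(){ python3 ok.py 4; }
python3 -m creep '0 0.0016 0.015 0 0 0;0 0.0016 0.03 0 0 0;0 0.0016 0.034 0 0 0;0 0.0016 0.034 0 0 0;0 0.0016 0.034 0 0 0;0 0.0016 0.034 0 0 0'
c && python3 -m creep '0 0 0.001 0 0 0;0 0 0.001 0 0 0' >/dev/null; c && python3 -m creep '0 0 0.001 0 0 0;0 0 0.001 0 0 0' >/dev/null; c && python3 -m creep '0 0 0.001 0 0 0;0 0 0.001 0 0 0' >/dev/null; c && python3 -m creep '0 0 0.001 0 0 0;0 0 0.001 0 0 0' >/dev/null; c && python3 -m creep '0 0 0.001 0 0 0;0 0 0.001 0 0 0'; c
```

```text
time_s: 14.58
position: [0.5535, -0.1802, 0.0944]
tool_rot: [3.14, 0.087, 0.001]
contact_force: [-0.3, 0.1, -1.2]
grip_width: 0.0399
grip_force: 10.0
0.0724 -1.2
0.0711 0.2
0.0697 -0.2
0.0685 -0.4
0.0675 -0.2
time_s: 15.42
position: [0.553, -0.1804, 0.0884]
tool_rot: [-3.14, -0.086, 0.0]
contact_force: [0.3, 0.5, 0.1]
grip_width: 0.04
grip_force: 10.0
0.0664 0.1
```

```bash
c(){ python3 ok.py 2.5; }
c && python3 -m creep '0 -0.001 0.001 0 0 0;0 -0.001 0.001 0 0 0' >/dev/null; c && python3 -m creep '0 0 0.001 0 0 0;0 0 0.001 0 0 0' >/dev/null; c && python3 -m creep '0 0 0.0007 0 0 0;0 0 0.0007 0 0 0' >/dev/null; c && python3 -m creep '0 0 0.0005 0 0 0;0 0 0.0005 0 0 0' >/dev/null; c && python3 -m creep '0 0 0.0005 0 0 0;0 0 0.0005 0 0 0' >/dev/null; c && python3 -m creep '0 0 0.0005 0 0 0;0 0 0.0005 0 0 0'; c && python3 -m creep '0 0 0.0005 0 0 0;0 0 0.0005 0 0 0'; c
```

```text
0.0664 0.1
0.0654 -0.4
0.0645 -0.2
0.0638 -0.4
0.0634 -0.7
0.0629 -0.3
time_s: 16.42
position: [0.553, -0.1794, 0.0844]
tool_rot: [-3.14, -0.086, 0.0]
contact_force: [0.2, -0.3, -0.0]
grip_width: 0.0399
grip_force: 10.0
0.0624 -0.0
time_s: 16.58
position: [0.5531, -0.1795, 0.0839]
tool_rot: [-3.14, -0.086, 0.0]
contact_force: [-1.1, -0.8, 2.0]
grip_width: 0.0394
grip_force: 10.0
0.0619 2.0
```

Contact came exactly at seated height (2 N). Release and lift.

```bash
python3 -m creep '0 0 0 0 0 0;0 0 0 0 0 0;0 0 0 0 0 0;0 0 0 0 0 0' 0.046
python3 -m creep '0 0 0 0 0 0;0 0 0 0 0 0;0 0 0 0 0 0;0 0 -0.01 0 0 0;0 0 -0.04 0 0 0;0 0 -0.08 0 0 0;-0.03 0 -0.11 0 0 0;-0.07 0.01 -0.13 0 0 0;-0.11 0.02 -0.13 0 0 0;-0.11 0.02 -0.13 0 0 0' 0.065
python3 -m creep '0 0.04 0 0 0 0;0 0.08 0 0 0 0;0 0.12 0 0 0 0;0 0.12 0 0 0 0;0 0.12 0 0 0 0;0 0.12 0 0 0 0'
python3 - <<'E'
from h import *
for c in ('scene','top'):
    im=optics.read_camera(c); i=optics.camera_info(c); cv2.imwrite(f'pics/{c}4.png',im)
    for p,s in blobs(im,(0,190,130),(6,255,255),80): print(c,p.round(1),s,back(i,p,.086).round(4))
a=cv2.imread('pics/scene4.png')[90:210,210:370]; b=cv2.imread('pics/top4.png')[200:320,390:550]
cv2.imwrite('pics/fin.png',np.hstack([cv2.resize(a,(400,300),interpolation=2),cv2.resize(b,(400,300),interpolation=2)]))
st()
E
```

```text
time_s: 16.92
position: [0.5531, -0.1794, 0.0839]
tool_rot: [3.14, 0.086, 0.0]
contact_force: [0.0, -0.2, -0.5]
grip_width: 0.0459
grip_force: 0.0
time_s: 17.75
position: [0.4402, -0.2059, 0.2154]
tool_rot: [3.14, 0.085, 0.0]
contact_force: [0.4, -0.8, -0.5]
grip_width: 0.0651
grip_force: 0.0
time_s: 18.25
position: [0.4506, -0.325, 0.214]
tool_rot: [-3.14, -0.085, 0.001]
contact_force: [-0.1, 0.6, -0.5]
grip_width: 0.0649
grip_force: 0.0
scene [274.3 139. ] [267 134  16  11 138] [ 0.5536 -0.1788  0.086 ]
scene [411.3 268.9] [400 260  24  19 373] [0.4832 0.3081 0.086 ]
top [510.4 255.9] [500 246  22  21 389] [ 0.5511 -0.1784  0.086 ]
top [240.5 308. ] [226 293  30  30 692] [0.4604 0.2734 0.086 ]
t 18.35 p [ 0.4508 -0.3243  0.214 ] rot [-3.1401e+00 -8.7300e-02  4.0000e-04] F [0.  0.4 0.3] w 0.065 g 0.0
```

View pics/fin.png

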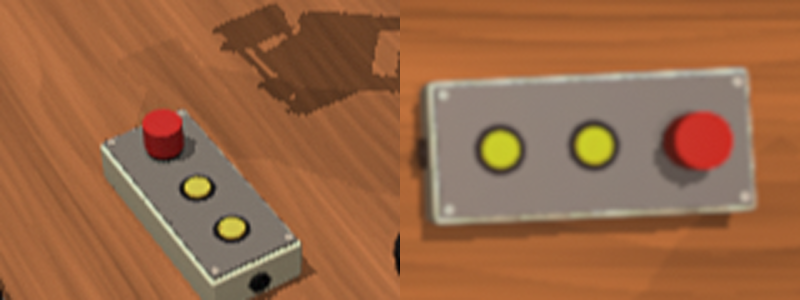

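The cap sits level on key 3, at (163,133) and (700,140) in the two halves. Its centre is within about 1 mm of the key, and keys 1 and 2 are down.

```bash
python3 -c "
from station import close_job
print(close_job())"
```

```text
the job is handed in; nothing more can be done
None
```

Keys 1 and 2 are clicked and locked down; key 3, the stiff one, was left up with the small red cap seated level on it and released, the highest push I read on any key was 7.4 N, and the job was handed in at about 18 s.

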